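# Clamp the card stand, then hold a spring clip gaping over the card

## Task

Tighten both wing bolts of the card stand, turning each clockwise fully to its end stop. Then pinch the tails of the spring clip that is parked on the small upright tab so that its jaws gape wide, lift it off, and bring it down upright over the middle of the card's top edge, square to the card, until the edge is about half-way up inside the open jaws, without the clip touching the card. Finish while holding it there, wide open around the card edge and clear of it (do not let go or let it close), so that I can slip a photo in beside the card; leave everything else where it is.

Things in the scene. Friction and masses are not known exactly. Their poses are not given: they have to be found in the camera images.
- stand: Card stand, fixed: wooden foot 70 (x) x 280 (y) x 22 mm high, origin at the centre of its underside. An upright stiff white card, 3 mm thick (x), 90 mm wide (y), stands across its middle in the plane x = 0, its top edge 90 mm above the table. A wing bolt stands at each end, 112 mm from the middle along y.
- card_edge (a point): Middle of the card's top edge, 90 mm above the table; axes as the stand (x across the card's faces, y along the edge, z up).
- bolt_left (a joint): Wing bolt at the stand's left end (stand +y): upright wing 40 long, 9 thick, 24 mm high on a thin neck. Value grows turning clockwise from above, 0 to 1.35 rad; 1.35 is the end stop (tight), where the wing lies along stand y. At value q the wing's length has the heading stand yaw + pi/2 + 1.35 - q. Turns with under 0.1 N m, stays where left; starts at 0 to 0.3.
- wing_left (a point): Centre of the left bolt's wing, on its axis, half-way up the wing (about 68 mm above the table). The point turns with the bolt.
- bolt_right (a joint): Wing bolt at the stand's right end (stand -y): upright wing 40 long, 9 thick, 24 mm high on a thin neck. Value grows turning clockwise from above, 0 to 1.35 rad; 1.35 is the end stop (tight), where the wing lies along stand y. At value q the wing's length has the heading stand yaw + pi/2 + 1.35 - q. Turns with under 0.1 N m, stays where left; starts at 0 to 0.3.
- wing_right (a point): Centre of the right bolt's wing, as for the left one.
- tab: Parking tab, fixed: small wooden foot 70 x 60 x 10 mm with an upright steel tab 4 mm thick (x), 46 mm wide (y), top 60 mm above the table. Origin at the centre of its underside. At the start the clip grips the tab, jaws down, tails up, its axes parallel to the tab's.
- clip: Spring clip (like a big steel clothes peg), loose, 60 g, 36 mm wide (y), about 77 mm high. Origin on its pivot barrel (10 mm diameter, along y), 70 mm above the table at the start. z points up to the tails; tails and jaws open and shut along x.
- clip_tails (a point): Between the tails, 28 mm above the pivot: where to pinch, along x. Closed, the tails spread in a V, 56 mm over the outsides at their upper ends 34 mm above the pivot; pinched to the clip's own stop they stand parallel, 28 mm over the outsides, up to 41 mm above it. Takes 6 N on each tail at first, 9 N fully open; a grip of 20 to 30 N holds it open.
- clip_mouth (a point): Fixed point of the clip on its centre line, 38 mm below the pivot: midway between the closed jaw lips (each 5 mm thick, ending 3 mm lower). Fully open, the lips are about 30 mm apart inside and stand 4 mm higher than this point. Axes as the clip. The card edge is half-way up the open jaws when it is 18 mm above this point.
- jaw_a (a joint): Opening of the jaw and tail on the clip's +x side: 0 closed, 0.40 rad fully open; about 0.04 when gripping the tab. A spring closes it.
- jaw_b (a joint): The same for the -x side; both always open equally.
- eraser: Bystander, loose: eraser 23x52x12 mm, origin at the centre of its underside. Leave it alone.
- sticky_pad: Bystander, loose: pad of sticky notes 78x78x10 mm, origin at the centre of its underside. Leave it alone.
- calculator: Bystander, loose: pocket calculator 130x80x14 mm, origin at the centre of its underside. Leave it alone.
- card_box: Bystander, loose: closed carton of cards 97x61x34 mm, origin at the centre of its underside. Leave it alone.
- power_brick: Bystander, loose: black power brick 46x102x29 mm, origin at the centre of its underside. Leave it alone.
- usb_hub: Bystander, loose: narrow USB hub 26x104x16 mm, origin at the centre of its underside. Leave it alone.
There are look-alikes about, which are no part of the job. What is shaped like the clip but blue or turquoise is not meant. Of the things that look like the tab, the smaller one is meant.

How it is judged (in metres and radians):
On the way, in this order (a step that is already met when the one before it is completed fails the run):
1. both wing bolts are turned to their end stops (value of joint each of bolt_left, bolt_right above 1.24 rad), for 0.2 s.
2. the clip is pinched open and lifted clear of its tab (value of joint each of jaw_a, jaw_b above 0.27 rad and height (world z) of clip above 0.11 m and contact force between clip and tab below 0.1 N), for 0.2 s.
At the end, for the whole second after the job is handed in: Bolts within 0.11 rad of their stops; jaws open over 0.27 rad and gripped over 3 N; clip still, upright and parallel to the edge within 0.2 rad; edge 8 to 28 mm above the mouth point, within 7 mm of central between them and 18 mm of the card's middle; clip clear of the card (all of step 1 and value of joint each of jaw_a, jaw_b above 0.27 rad and x of clip_mouth in the frame of card_edge between -0.007 and 0.007 m and y of clip_mouth in the frame of card_edge between -0.018 and 0.018 m and z of clip_mouth in the frame of card_edge between -0.028 and -0.008 m and angle between the y axis of clip and the y axis of stand, either way round below 0.2 rad and angle between clip's own z axis and vertical below 0.2 rad and contact force between clip and stand below 0.2 N and contact force between the fingers and clip above 3 N and linear speed of clip below 0.03 m/s); the arm keeps its last pose, push and grip.
It fails at once if the clip knocks or grips the card or stand (contact force between clip and stand above 1.5 N).
It fails at once if a bystander is shifted by more than 2 cm (distance of any of eraser, sticky_pad, calculator, card_box, power_brick, usb_hub from where it was at the start of the episode above 0.02 m).
It also fails if it takes over 64 s, if anything falls off the work surface, if the arm or the gripper's body presses on something with over 40 N, if the wrist force passes 120 N, or if a joint passes its speed limit or range.

## Robot

A 6-joint arm with a two-finger parallel gripper is mounted at the origin on a cart in front of the work surface, level with it; the furniture and walls round the work are solid. World frame = base frame: x ahead of the robot, y to its left, z up, the work surface at z = 0. Lengths are in m, angles in degrees, forces in N, time in s.
With the tool pointing down it reaches from about 0.3 to 0.875 m from the base axis. Payload 6.4 kg.
Tool frame: the origin (TCP) lies on the centre line of the jaws, within the pads' length; the fingertips stand tip_extent ahead of it and the grasp point (between the pads) lies 11 mm behind it (tip_extent is the distance from the TCP to the fingertips, in m); z points along the fingers, y is the line along which they close (so a half turn about z gives the same grasp; the last joint's range is limited). The gripper opens to 88 mm and grips with 3 to 60 N. Pads are 18 mm wide; open, the fingers measure 123 mm over their backs; the gripper's body (75 mm by 187 mm) begins 45 mm behind the grasp point.
Start: joints at [-87.451, 10.359, 92.074, -0, 77.567, -11.82], TCP at [0.143, -0.557, 0.247] pointing down, gripper open.
Joint ranges: [-171.53, 171.53], [-51.25, 118.39], [17.06, 147.69], [-65.23, 245.23], [0, 150.52], [-178.68, 178.68]. Speed limits (degrees/s): [147.25, 147.25, 172.46, 180, 180, 180].

## Interface

Orientations are given as [roll, pitch, yaw] about the fixed x, y, z axes, in that order (R = Rz(yaw) Ry(pitch) Rx(roll)).
In Python, from station import move_ptp, line_to, movej, release, grasp, wait, ik, state, camera, get_calibration, Unreachable, finish_job, tip_extent gives the robot as it stands. Calls block until the motion is done:
- move_ptp(position, orientation): joint-space move of the TCP to a pose.
- line_to(position, speed=0.15, frame=None): straight line of the TCP; frame=None keeps the orientation; speed is the mean speed in m/s.
- movej(angles): joint-space move.
- release() and grasp(grasp_force=None): open the fingers fully, or close them until they stop; grasp_force is the grip in N (None keeps the last).
- wait(seconds).
- ik(position, orientation): joint angles nearest the present ones, or None.
- state(): the state.
- camera(name): name is "side" or "top" or "wrist"; returns the picture (384x512x3 uint8, blue, green, red); there is no depth.
- get_calibration(name): a dict with "K" (3x3 intrinsics, pixels), "R" (3x3) and "t" (3): a world point X has camera coordinates R X + t. Camera axes: x right, y down, z forward; pixel columns grow to the right and rows downward; lengths in m; the calibration is good to about 2 mm. A picture is of the moment at which its call begins: read the wrist's pose just before it. get_calibration takes no time and is no camera call; for the wrist camera it gives the pose at the moment of the call.
A pose or a line that the arm cannot do raises Unreachable and nothing moves.
- finish_job(): hands the job in; it is judged then, once.
The state is a dict: "clock": time; "joint_positions": joint angles; "joint_vel": joint speeds; "effort": joint torques, N m; "ee_pos": TCP position; "tool_rot": TCP orientation; "force": force on the tool from outside, world axes, zero at the start; "moment": the same for the moment, N m; "width": finger opening in m; "gripper_force": force on a finger pad.
Only numpy, scipy, OpenCV 4.12 (cv2) and the standard library are available. Lean on these libraries where they do the work, as an engineer would, in place of code of your own. Each camera call takes 0.05 s, during which the arm holds its last target. There are 200 camera calls.

## Working session

There is one attempt and no reset: what is moved stays moved. The work goes in short steps, each a Python script; the robot and the scene stay as the last script left them, time stands still between calls to the robot, and variables do not carry over. Pictures are saved under pics/ and viewed, at most 10 in all, crops included, and the job is handed in when it is done.

```bash
ls; mkdir -p pics; python3 - <<'E'
from station import *
import cv2
for n in ("top","side"):
    im=camera(n); cv2.imwrite(f"pics/{n}0.png",im)
    c=get_calibration(n); print(n,c["K"],c["R"],c["t"])
s=state(); print(s, tip_extent)
E
```

```text
pics
top [[360.80172866   0.         257.09738296]
 [  0.         360.80172866 189.8607237 ]
 [  0.           0.           1.        ]] [[-0.01187732 -0.99992491 -0.00301812]
 [-0.99472742  0.01212296 -0.10183517]
 [ 0.10186412  0.00179268 -0.99479671]] [0.0982573  0.50754177 1.16553627]
side [[376.10340002   0.         257.22940736]
 [  0.         376.10340002 188.00495458]
 [  0.           0.           1.        ]] [[-0.80283539 -0.59617447  0.00559839]
 [-0.36118916  0.4788799  -0.80013526]
 [ 0.47433926 -0.64439898 -0.59979349]] [0.45757807 0.22772381 1.31782808]
{'clock': 0.1, 'joint_positions': array([-8.74509610e+01,  1.03975522e+01,  9.21243207e+01,  1.63831091e-04,
        7.75669091e+01, -1.18189124e+01]), 'joint_vel': array([-0.00148039, -0.09179446, -0.24946935,  0.02021133,  0.13357838,
        0.01275923]), 'effort': array([ 1.10711560e-03, -4.34817910e+01, -3.42694116e+01,  7.04861828e-02,
        3.40293429e-02, -4.29412955e-05]), 'ee_pos': array([ 0.14269401, -0.55654358,  0.24591459]), 'tool_rot': array([-1.79913133e+02, -1.83408083e-02,  1.43679021e+01]), 'force': array([-0.16901371, -0.40757605, -0.45184609]), 'moment': array([-0.00150445, -0.01459232,  0.00338373]), 'gripper_force': 0.0, 'width': 0.08805301583257691} 0.008
```

View pics/top0.png

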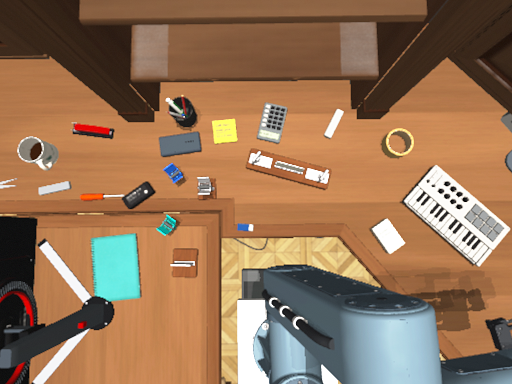

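View pics/side0.png

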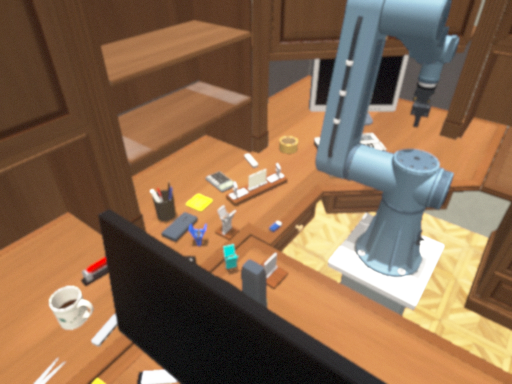

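Candidates in the top view:
- Clip: steel-grey at (205,187), blue at (174,173), turquoise at (168,224). The grey one fits.
- Tab: small at (205,187) with the clip on it, larger and empty at (183,262). The smaller one is meant.
- Stand: at (289,168).

I'll confirm this in one enlarged crop.

```bash
python3 - <<'E'
import cv2
im=cv2.imread("pics/top0.png")[135:235,185:340]
cv2.imwrite("pics/crop0.png",cv2.resize(im,None,fx=5,fy=5,interpolation=cv2.INTER_CUBIC))
E
```

```text
(no output)
```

View pics/crop0.png

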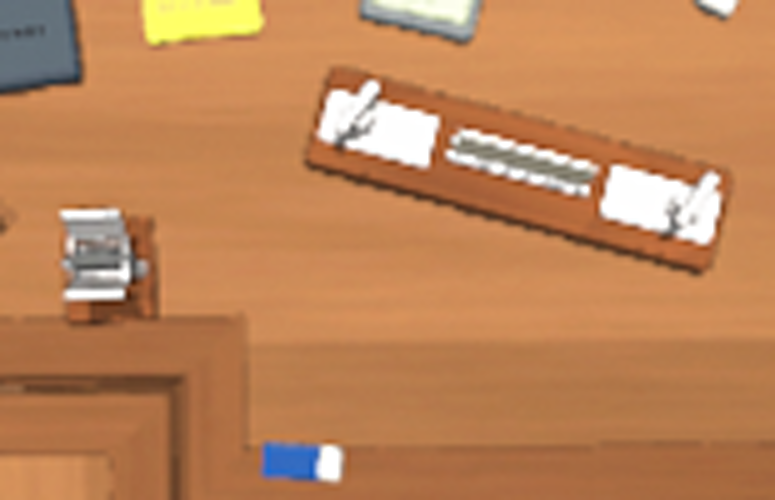

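The crop shows the stand foot with both wings near q≈0 and the grey clip on the small tab, tails opening along image-vertical. Next I'll compute rough positions and move in for wrist views.

```bash
cat > h.py <<'E'
from station import *
import numpy as np, cv2
def ray(c,uv,z):
    "pixel(s) -> world point(s) on plane z"
    uv=np.atleast_2d(uv).astype(float); d=np.c_[uv,np.ones(len(uv))]@np.linalg.inv(c["K"]).T@c["R"]
    o=-c["R"].T@c["t"]; return o+d*((z-o[2])/d[:,2])[:,None]
def proj(c,X):
    p=(np.atleast_2d(X)@c["R"].T+c["t"])@c["K"].T; return p[:,:2]/p[:,2:]
def snap(n,f):
    c=get_calibration(n); im=camera(n); cv2.imwrite(f"pics/{f}.png",im); return c,im
E
python3 - <<'E'
from h import *
c=get_calibration("top"); off=np.array([185,135])
P=lambda pts,z: ray(c,np.array(pts)/5+off,z)
f=P([(333,68),(733,172),(707,272),(305,165)],.022); print("foot",f,f.mean(0))
print("wingL",P([(372,85),(345,135)],.08)); print("wingR",P([(712,178),(680,225)],.08))
print("card",P([(450,140),(597,180)],.09)); print("clip tails",P([(62,213),(122,213),(125,298),(65,298)],.104))
print("home wrist cam",[get_calibration("wrist")[k] for k in("K","R","t")], state()["tool_rot"])
im=cv2.imread("pics/top0.png")
pos=f.mean(0); 
for yaw in (75.5,-104.5): print(yaw, ik([pos[0],pos[1],.38],[180,0,yaw]))
E
```

```text
foot [[ 0.64840243  0.10893246  0.022     ]
 [ 0.57458832 -0.1568279   0.022     ]
 [ 0.5078393  -0.13741212  0.022     ]
 [ 0.58283376  0.12828709  0.022     ]] [ 0.57841595 -0.01425512  0.022     ]
wingL [[0.62434002 0.0832693  0.08      ]
 [0.59226885 0.10083094 0.08      ]]
wingR [[ 0.5617782  -0.13136996  0.08      ]
 [ 0.53201882 -0.11021091  0.08      ]]
card [[ 0.58644655  0.03466539  0.09      ]
 [ 0.55985847 -0.05720031  0.09      ]]
clip tails [[0.54113711 0.27646811 0.104     ]
 [0.54068005 0.23928205 0.104     ]
 [0.4877911  0.23734788 0.104     ]
 [0.48824063 0.27435435 0.104     ]]
home wrist cam [array([[319.45088264,   0.        , 254.37429834],
       [  0.        , 319.45088264, 188.79346893],
       [  0.        ,   0.        ,   1.        ]]), array([[ 0.24808379, -0.96873735, -0.00154482],
       [-0.93631729, -0.24018983,  0.25616162],
       [-0.24852438, -0.0621031 , -0.96663273]]), array([-0.57476738, -0.03554474,  0.38839377])] [-1.79913133e+02 -1.83408083e-02  1.43679021e+01]
75.5 [-1.31592050e+01  6.42429083e+00  8.13411497e+01 -2.54444375e-14
  9.22345594e+01  1.34079496e+00]
-104.5 [ -13.15920504    6.42429083   81.34114973    0.           92.23455943
 -178.65920504]
```

```bash
python3 - <<'E'
from h import *
move_ptp([.575,-.013,.27],[180,0,-15.5]); wait(.2)
c,im=snap("wrist","w1"); np.savez("w1.npz",**c)
print(state()["clock"],state()["ee_pos"],state()["force"])
E
```

```text
2.8167 [ 0.57499194 -0.01349981  0.26997547] [-0.69590319  0.50321053 -0.01745767]
```

View pics/w1.png

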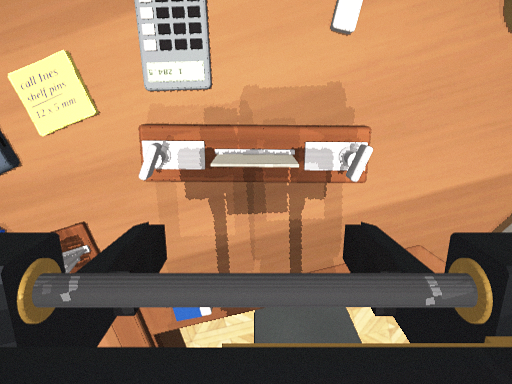

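The view shows the foot from (139,125) to (370,182), wings near (154,160) and (360,163), and the card edge near (255,158). I'll enlarge it to read exact pixels.

```bash
python3 - <<'E'
from h import *
im=cv2.imread("pics/w1.png")
a=cv2.resize(im[115:190,132:262],None,fx=6,fy=6,interpolation=cv2.INTER_CUBIC)
b=cv2.resize(im[120:190,260:390],None,fx=6,fy=6,interpolation=cv2.INTER_CUBIC)
o=np.vstack([a[:300*2][60:],b])[:, :]
print(o.shape)
o=np.vstack([cv2.resize(im[120:190,132:262],None,fx=6,fy=4.2,interpolation=cv2.INTER_CUBIC),cv2.resize(im[120:190,260:390],None,fx=6,fy=4.2,interpolation=cv2.INTER_CUBIC)])
cv2.imwrite("pics/w1c.png",o); print(o.shape)
E
```

```text
(810, 780, 3)
(588, 780, 3)
```

View pics/w1c.png

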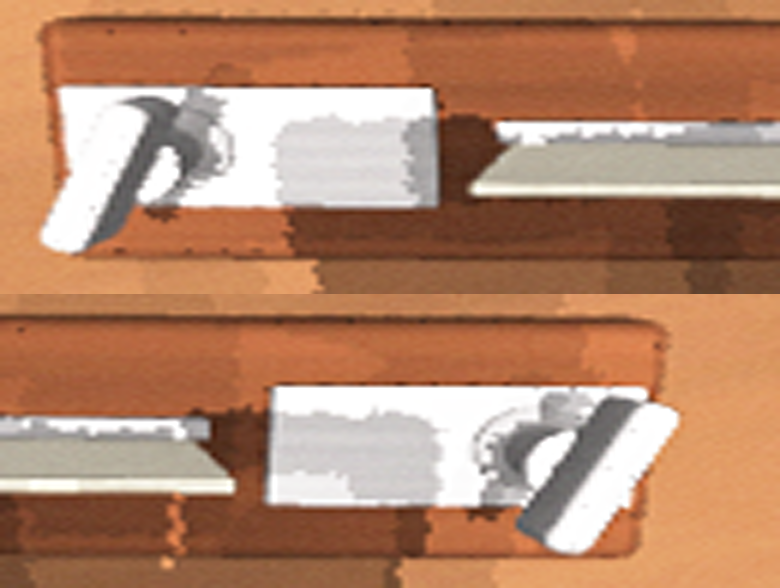

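```bash
python3 - <<'E'
from h import *
c=dict(np.load("w1.npz"))
L=lambda p:np.array(p)/[6,4.2]+[132,120]
R=lambda p:(np.array(p)-[0,294])/[6,4.2]+[260,120]
for n,a,z in (("wL",L([(133,104),(60,247)]),.08),("wR",R([(659,404),(565,551)]),.08),("card",np.r_[L([(470,190)]),R([(233,486)])],.09),
  ("footback",np.r_[L([(43,22)]),R([(663,320)])],.022)):
    X=ray(c,a,z); d=X[0]-X[1]; print(n,X[:,:2].tolist(),"mid",X.mean(0)[:2],"len",np.hypot(*d[:2]),"head",np.degrees(np.arctan2(d[1],d[0])))
E
```

```text
wL [[0.6264386961438454, 0.07776974808172568], [0.5961801459078293, 0.10248366282797633]] mid [0.61130942 0.09012671] len 0.03906862480905176 head -39.24050827179565
wR [[0.5657920975793596, -0.13467452052061052], [0.5337773216572632, -0.11216868655978904]] mid [ 0.54978471 -0.1234216 ] len 0.03913385285930974 head -35.10655534654499
card [[0.5921578072290148, 0.026930255309568538], [0.5677400314613277, -0.058993149536670564]] mid [ 0.57994892 -0.01603145] len 0.0893255801761833 head 74.13587190865965
footback [[0.6509843516440849, 0.10637501001597091], [0.5762827318953234, -0.15783454285390122]] mid [ 0.61363354 -0.02572977] len 0.2745669678253127 head 74.21247880641003
```

```bash
python3 - <<'E'
from h import *
for n,(x,y),y0 in (("L",(.6107,.0912),126),("R",(.5493,-.1242),130)):
    move_ptp([x,y,.14],[180,0,y0]); line_to([x,y,.060],speed=.12)
    grasp(25); s=state(); print(n,"width",s["width"],s["gripper_force"],s["force"],s["clock"])
    move_ptp([x,y,.060],[180,0,71]); s=state(); print(s["tool_rot"],s["width"],s["force"],s["moment"],s["clock"])
    release(); line_to([x,y,.14],speed=.15)
move_ptp([.575,-.013,.27],[180,0,-15.9]); wait(.15)
c,im=snap("wrist","w2"); np.savez("w2.npz",**c); print(state()["clock"])
cv2.imwrite("pics/w2c.png",np.vstack([cv2.resize(im[120:190,132:262],None,fx=6,fy=4.2,interpolation=cv2.INTER_CUBIC),cv2.resize(im[120:190,260:390],None,fx=6,fy=4.2,interpolation=cv2.INTER_CUBIC)]))
E
```

```text
L width 0.01772239926635639 24.999299535993487 [ 4.51681547  3.78038195 -3.42157577] 6.675
[ 1.79925768e+02 -8.85300542e-02  7.11029187e+01] 0.01785067302882393 [ 4.6604566   3.82500338 -1.06036661] [ 0.60788655 -0.60403417 -0.00340118] 7.5917
R width 0.017688042854964465 24.999673539132345 [ 3.65710832  3.60508986 -1.61754936] 12.5667
[ 1.79985075e+02 -5.00480387e-02  7.11004423e+01] 0.017556990764079742 [2.63031689 4.49177434 0.15463335] [ 0.69001282 -0.42886727  0.05518483] 13.5333
17.05
```

View pics/w2c.png

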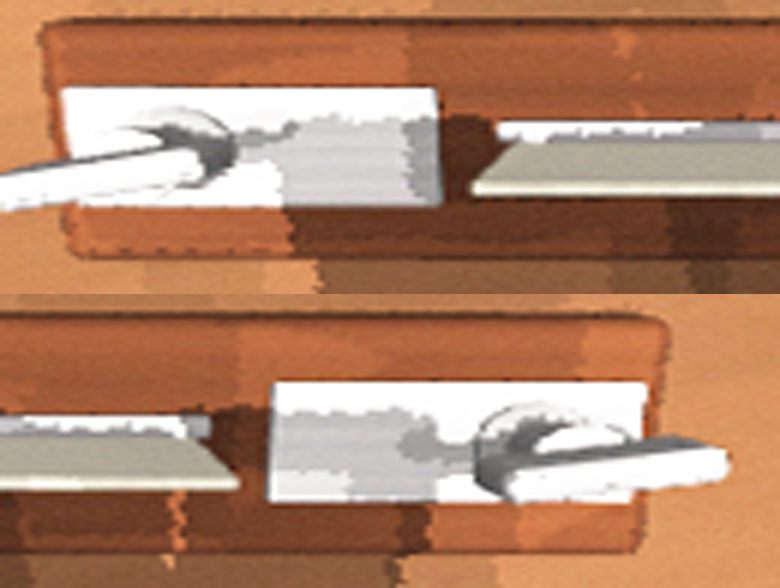

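Both wings turned but stopped about 11–12° short (left one ends near (132,166), right one near (381,160)), because the skewed grip never seated flat. I'll regrip them aligned and finish the turn.

```bash
python3 - <<'E'
from h import *
for n,(x,y),y0 in (("R",(.5493,-.1242),85),("L",(.6107,.0912),85)):
    move_ptp([x,y,.11],[180,0,y0]); line_to([x,y,.060],speed=.15)
    grasp(40); s=state(); print(n,"width",s["width"],s["gripper_force"],s["force"],s["clock"])
    move_ptp([x,y,.060],[180,0,69]); s=state(); print(s["tool_rot"],s["width"],s["force"],s["moment"],s["clock"])
    release(); line_to([x,y,.12],speed=.2)
c0=get_calibration("top")
move_ptp([.505,.257,.27],[180,0,90]); wait(.15)
c,im=snap("wrist","w3"); np.savez("w3.npz",**c)
print(state()["clock"])
E
```

```text
R width 0.017048518273210175 39.99940425041132 [ 3.52474994 -0.5445373  -3.98678941] 20.3417
[1.79995352e+02 9.23714962e-03 6.92634689e+01] 0.01728625505944515 [ 2.22747769 -0.02337805 -0.73431191] [-0.03232701 -0.36150875  0.44089149] 20.7167
L width 0.017133911629433302 39.99900698312558 [ 5.39261082 -0.47294514 -3.7510974 ] 24.7667
[ 1.79950868e+02 -1.42132347e-02  6.92446138e+01] 0.01689323691414135 [ 5.43383864  0.69407523 -3.66250498] [ 0.05707782 -0.80521271  0.25088897] 25.1417
27.8917
```

View pics/w3.png

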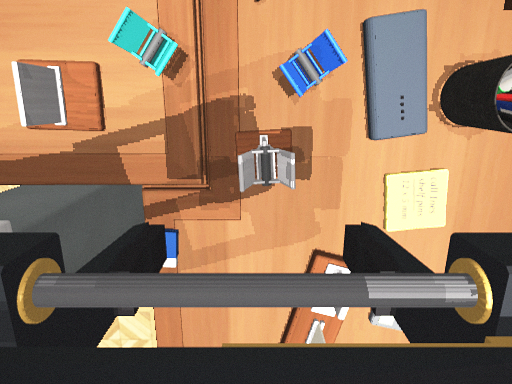

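```bash
python3 - <<'E'
from h import *
c,t=snap("top","t3")
im=cv2.imread("pics/w3.png")
a=cv2.resize(im[122:202,226:306],None,fx=7,fy=7,interpolation=cv2.INTER_CUBIC)
b=np.zeros((560,230,3),np.uint8)
b[:]=255
b[0:240]=cv2.resize(t[140:180,242:280],(230,240),interpolation=cv2.INTER_CUBIC)
b[280:520]=cv2.resize(t[155:195,300:338],(230,240),interpolation=cv2.INTER_CUBIC)
cv2.imwrite("pics/w3c.png",np.hstack([a,b])); print(a.shape)
E
```

```text
(560, 560, 3)
```

View pics/w3c.png

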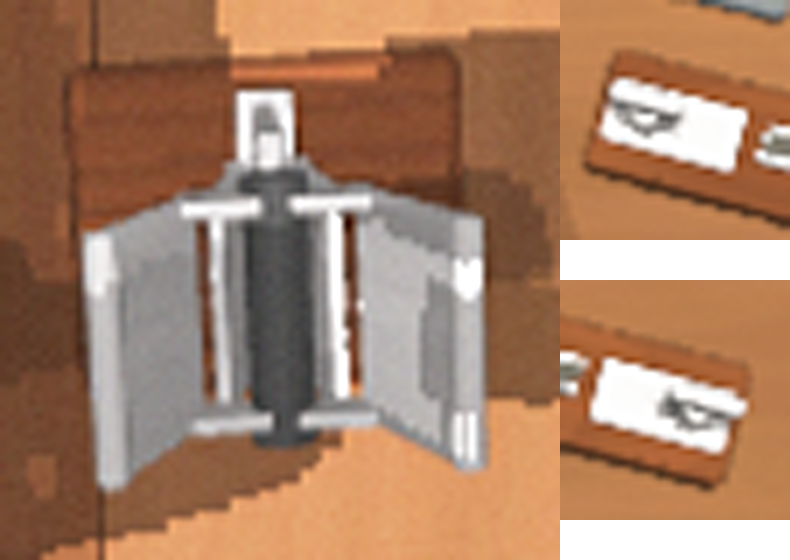

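```bash
python3 - <<'E'
from h import *
c=dict(np.load("w3.npz"))
P=lambda p,z: ray(c,np.array(p)/7+[226,122],z)
L=P([(87,233),(105,488)],.104);R=P([(483,217),(488,467)],.104);B=P([(280,172),(284,445)],.073)
F=P([(72,72),(462,55)],.010)
h=lambda d:np.degrees(np.arctan2(d[1],d[0]))
print("L",L,h(L[0]-L[1]),"R",R,h(R[0]-R[1]),"mid",(L.mean(0)+R.mean(0))/2, "span",np.hypot(*(L-R).mean(0)[:2]), "xhead",h((R-L).mean(0)))
print("barrel",B.mean(0),np.linalg.norm(B[0]-B[1]),h(B[0]-B[1])); print("footedge",h(F[1]-F[0]),np.linalg.norm(F[1]-F[0]),F.mean(0))
print(proj(c,[.605,.09,.08]))
E
```

```text
L [[0.48925893 0.27330334 0.104     ]
 [0.49123417 0.23732524 0.104     ]] 93.1424471835124 R [[0.54302111 0.27537667 0.104     ]
 [0.54479133 0.24026695 0.104     ]] 92.88639091977798 mid [0.51707638 0.25656805 0.104     ] span 0.05371822582876592 xhead 2.6754883731921724
barrel [0.5169695  0.25651505 0.073     ] 0.041959383605925715 91.24549626786597
footedge 2.33974339854009 0.06821694903822749 [0.51625441 0.28822778 0.01      ]
[[340.58842017 307.23078165]]
```

```bash
python3 - <<'E'
from h import *
x,y=.517,.2565
move_ptp([x,y,.15],[180,0,92.6]); line_to([x,y,.087],speed=.1)
grasp(27); wait(.2); s=state(); print("width",s["width"],s["gripper_force"],s["force"],s["clock"])
line_to([x,y,.20],speed=.1); wait(.25); s=state(); print("width",s["width"],s["gripper_force"],s["force"],s["clock"])
X,Y=.580,-.0165
move_ptp([X,Y,.20],[180,0,74.1]); wait(.3)
print(state()["ee_pos"],state()["clock"])
c,im=snap("side","s4"); c2,w=snap("wrist","w4"); np.savez("w4.npz",**c2)
p=proj(c,[X,Y,.14])[0].astype(int); print(p)
a=cv2.resize(im[p[1]-45:p[1]+45,p[0]-45:p[0]+45],(540,540),interpolation=cv2.INTER_CUBIC)
w=cv2.resize(w[60:240,140:370],(260,203))
b=np.zeros((540,260,3),np.uint8); b[:203]=w
cv2.imwrite("pics/s4c.png",np.hstack([a,b]))
E
```

```text
width 0.027387085030914863 27.005340732866898 [-4.92052217 -2.2115681  14.71050434] 30.4167
width 0.027433505932431206 26.99926123023033 [ 0.76862578  0.79602791 -0.35131942] 31.95
[ 0.58000414 -0.01541663  0.20002479] 33.3333
[257 162]
```

View pics/s4c.png

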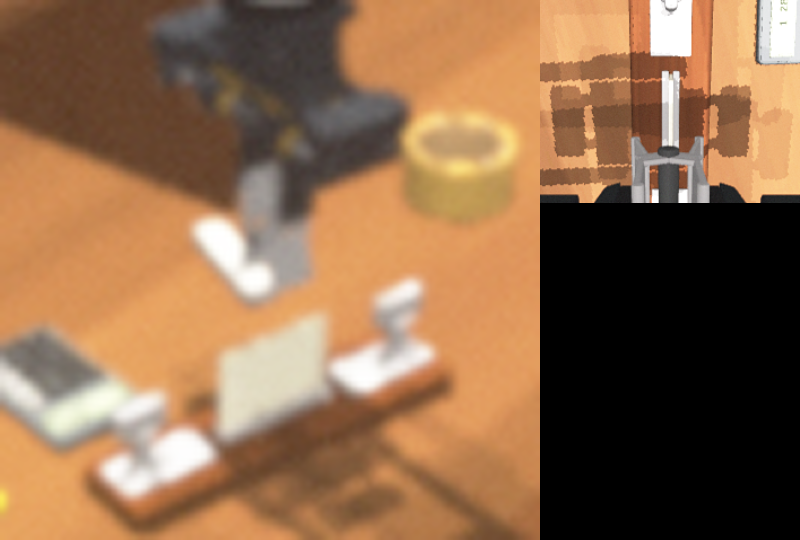

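The clip is held open and upright above the card, and both wings lie along the foot. For the last picture I'll overlay predicted points on the wrist and side views, to check the clip's height and tilt in the grip.

```bash
python3 - <<'E'
from h import *
cw=dict(np.load("w4.npz")); w=cv2.imread("pics/w4.png"); cs=get_calibration("side"); s=cv2.imread("pics/s4.png")
T=state()["ee_pos"]; a=np.radians(-15.9); ex=np.array([np.cos(a),np.sin(a),0]); ey=np.array([-np.sin(a),np.cos(a),0]); ez=np.array([0,0,1.])
piv=T-.017*ez
pts={"piv+":piv+.021*ey,"lipA+":piv+.0175*ex+.018*ey-.0355*ez,"lipB+":piv-.0175*ex+.018*ey-.0355*ez,"tailA+":piv+.014*ex+.018*ey+.041*ez,
 "lipA-":piv+.0175*ex-.018*ey-.0355*ez,"lipB-":piv-.0175*ex-.018*ey-.0355*ez}
def crop(im,c,o,sz,f):
    b=cv2.resize(im[o[1]:o[1]+sz[1],o[0]:o[0]+sz[0]],None,fx=f,fy=f,interpolation=cv2.INTER_CUBIC)
    for n,X in pts.items():
        u=proj(c,X)[0]; q=tuple(int(v) for v in (u-o+.5)*f); print(n,u.round(1),q); cv2.circle(b,q,3,(0,0,255),-1)
    return b
A=crop(w,cw,(212,172),(90,84),6); B=crop(s,cs,(238,138),(32,56),8)
o=np.zeros((504,800,3),np.uint8); o[:,:540]=A[:504]; o[:448,542:798]=B
cv2.imwrite("pics/chk.png",o)
E
```

```text
piv+ [255.2 194.5] (262, 138)
lipA+ [283.5 183.4] (432, 71)
lipB+ [226.5 183.3] (89, 70)
tailA+ [292.3 231.6] (484, 360)
lipA- [282.1 237.8] (423, 397)
lipB- [227.7 237.7] (96, 397)
piv+ [253.6 155.5] (128, 143)
lipA+ [251.6 160.9] (112, 187)
lipB+ [256.9 164.7] (154, 217)
tailA+ [252.1 144.8] (116, 58)
lipA- [258.7 158. ] (169, 164)
lipB- [264.  161.8] (211, 194)
```

View pics/chk.png

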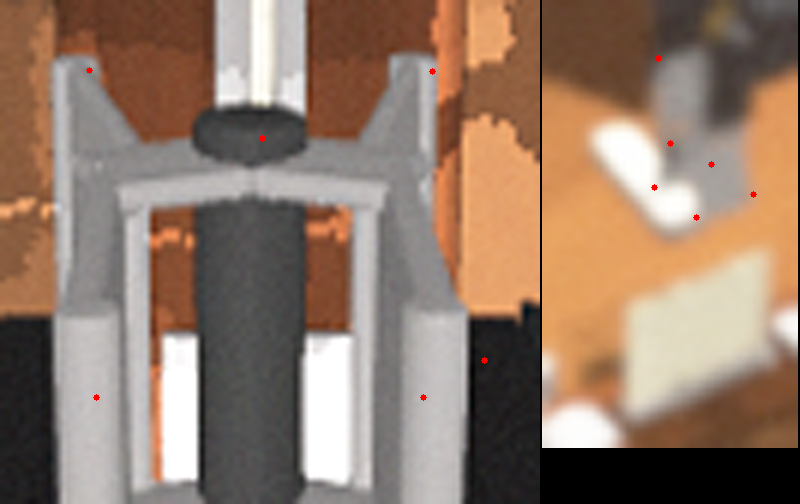

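```bash
python3 - <<'E'
from h import *
c=dict(np.load("w4.npz")); T=np.array([.58,-.0165,.2]); T=state()["ee_pos"]
a=np.radians(-15.9); E=np.array([[np.cos(a),np.sin(a),0],[-np.sin(a),np.cos(a),0],[0,0,1]])
# (u centre,row,depth) in crop px; offsets expressed in stand axes from TCP
for n,u,v,wpx,W in (("barrel end",250.5,135,115,.010),("lip ends",245,57,375,.040),("tail tops",261,305,408,.028)):
    d=c["K"][0,0]*W/(wpx/6); uv=np.array([u/6+212-.5,v/6+172-.5,1]); X=c["R"].T@(np.linalg.inv(c["K"])@uv*d-c["t"])
    print(n,"depth",d.round(4),"rel TCP (x,y,z mm)",(E@(X-T)*1000).round(1))
# card top edge in the same picture: end of card near y=-.045 .. column
cm=np.array([.58,-.0165,.09]); print("card edge far pts crop", [((proj(c,cm+E[1]*t)[0]-[212,172]+.5)*6).round() for t in (.045,.0,-.045)])
E
```

```text
barrel end depth 0.1667 rel TCP (x,y,z mm) [ -1.   19.7 -22.7]
lip ends depth 0.2044 rel TCP (x,y,z mm) [ -1.7  17.4 -61.2]
tail tops depth 0.1315 rel TCP (x,y,z mm) [-0.2 18.  14.1]
card edge far pts crop [array([ 261., -238.]), array([261., 103.]), array([260., 414.])]
```

The clip sits about 6 mm lower in the grip than nominal (pivot ≈ 23–24 mm below the TCP), upright and about 1 mm off in x. I'll correct for that and descend slowly.

```bash
python3 - <<'E'
from h import *
x,y=.580+.001*.962,-.0165-.001*.274
line_to([x,y,.185],speed=.04); print(state()["ee_pos"])
for z in (.165,.150,.135):
    line_to([x,y,z],speed=.04); s=state(); print(s["ee_pos"],s["force"].round(2),s["width"],s["gripper_force"],s["clock"])
wait(.5); s=state(); print(s["ee_pos"],s["tool_rot"],s["force"].round(2),s["clock"])
c,w=snap("wrist","w5"); np.savez("w5.npz",**c)
# numeric check: card columns vs clip lips in rows above the barrel
for v in (178,184,190,196):
    g=cv2.cvtColor(w,cv2.COLOR_BGR2HSV)[v,210:305]; print(v,[(210+i,int(g[i,1]),int(g[i,2])) for i in range(8,90,3)])
E
```

```text
[ 0.58077953 -0.01680132  0.18459637]
[ 0.58095977 -0.01674986  0.16491358] [ 0.19 -0.98  0.25] 0.027515341465894627 26.999414563179016 34.6083
[ 0.580798   -0.0167186   0.14969571] [-0.16 -0.98 -0.01] 0.027593504499852744 26.999410651624203 35.1333
[ 0.5808135  -0.01674155  0.13470664] [ 0.27  0.08 -0.9 ] 0.027578307850437734 26.999495588243008 35.6583
[ 0.58101294 -0.01677405  0.13513115] [ 1.79989130e+02 -4.86808590e-04  7.41008833e+01] [-0.62 -0.41 -0.49] 36.1583
178 [(218, 142, 70), (221, 169, 59), (224, 142, 70), (227, 142, 70), (230, 152, 69), (233, 176, 68), (236, 165, 68), (239, 145, 72), (242, 155, 66), (245, 4, 130), (248, 9, 140), (251, 30, 154), (254, 31, 209), (257, 2, 128), (260, 6, 137), (263, 41, 94), (266, 162, 74), (269, 168, 70), (272, 163, 64), (275, 162, 66), (278, 169, 68), (281, 169, 74), (284, 165, 74), (287, 166, 77), (290, 180, 78), (293, 164, 73), (296, 137, 69), (299, 154, 156)]
184 [(218, 185, 66), (221, 8, 131), (224, 11, 95), (227, 8, 90), (230, 159, 69), (233, 168, 70), (236, 146, 70), (239, 162, 74), (242, 155, 69), (245, 4, 127), (248, 7, 137), (251
[... 419 characters left out ...]
(248, 0, 49), (251, 21, 36), (254, 30, 34), (257, 17, 30), (260, 15, 66), (263, 42, 92), (266, 159, 72), (269, 159, 72), (272, 166, 69), (275, 5, 96), (278, 14, 93), (281, 21, 97), (284, 37, 103), (287, 166, 80), (290, 158, 79), (293, 153, 70), (296, 150, 107), (299, 150, 156)]
196 [(218, 158, 71), (221, 4, 122), (224, 9, 88), (227, 11, 89), (230, 14, 94), (233, 3, 95), (236, 32, 88), (239, 14, 88), (242, 8, 98), (245, 13, 38), (248, 5, 49), (251, 11, 47), (254, 9, 56), (257, 14, 53), (260, 6, 45), (263, 16, 81), (266, 3, 90), (269, 17, 92), (272, 0, 91), (275, 5, 94), (278, 3, 90), (281, 8, 96), (284, 46, 95), (287, 154, 78), (290, 163, 78), (293, 160, 70), (296, 150, 129), (299, 147, 156)]
```

The card strip (columns 251–255) sits midway between the lips (220–229 and 277–286). Contact forces are about zero and the grip is holding at 27 N, so I'm handing in.

```bash
python3 -c "
from station import *
print(finish_job())"
```

```text
the job is handed in; nothing more can be done
None
```

I handed the job in at about 36 s with both bolts turned and the clip held wide open, upright and centred over the card edge; near-zero tool forces suggest it isn't touching the card. I judged the bolts to be at their stops from the turning moment and the camera views, not from a measured angle, and the hand-in returned no verdict.

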